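# Wedge a leaning display riser level

## Robot

A 7-joint arm with a two-finger parallel gripper is mounted at the origin on the work surface. World frame = base frame: x ahead of the robot, y to its left, z up, the work surface at z = 0. Lengths are in m, angles in degrees, forces in N, time in s.
With the tool pointing down it reaches from about 0.4 to 0.9 m from the base axis. Payload 5.5 kg.
Tool frame: the origin (TCP) lies at the very end of the fingers, on their centre line; the grasp point (between the pads) lies 19 mm behind it; z points along the fingers, y is the line along which they close (so a half turn about z gives the same grasp; the last joint's range is limited). The gripper opens to 85 mm and grips with 20 to 120 N. Pads are 22 mm wide; open, the fingers measure 114 mm over their backs; the gripper's body (76 mm by 85 mm) begins 54 mm behind the grasp point. The pads swing forward as they close: fully open they stand 13 mm farther back than shut.
Start: joints at [15.08, 28.699, -24.465, 88.831, 12.651, 65.22, -12.049], TCP at [0.65, 0, 0.231] pointing down, gripper open.
Joint ranges: [-164.97, 164.97], [-17.58, 116.51], [-87.97, 89.64], [11.32, 138.91], [-80.73, 260.73], [10.89, 115.49], [-147.41, 147.41]. Speed limits (degrees/s): [147.25, 147.25, 180, 180, 180, 180, 180].

## Interface

Orientations are given as [roll, pitch, yaw] about the fixed x, y, z axes, in that order (R = Rz(yaw) Ry(pitch) Rx(roll)).
In Python, from plant import state, capture, job_done, find_in, cut_out, landmark_of gives the robot as it stands.
- The arm moves only by the tool apply_moves, never from a script. Its argument "series" is a list of rows, each an object with "claw": the opening, from -1 (shut) to 1 (fully open); "travel": the shift along the tool's x, y, z normalised to -1 to 1, where 1 is 0.15 m, a list of three; "spin": the turn about the tool's z normalised to -1 to 1, where 1 is 4 degrees. A call has 1 to 10 rows; each row shifts and turns the commanded pose from where the row before left it, along the tool's axes as they then stand; what a row does not reach is not made up. A row lasts 1/12 s, in which the tool goes at most 41.7 mm and 7.16 degrees, less where a joint would pass 70% of its speed; a pose out of reach is approached as far as the arm can. A call with a number of a shift or a turn outside -1 to 1 is refused whole. A call with a gripper value outside its range is refused whole. The fingers move at their own pace and stop on an object; the grip force is fixed at half the most. Time passes only in rows, so rows that do not move let the fingers close. It gives the time, the measured TCP pose, the force, the opening and the grip force at its end, in the units of the state.
- state(): the state, without advancing time (a new reading comes with each control period).
- capture(name): name is "scene" or "side" or "wrist"; returns a dict with "img" (420x560x3 uint8, red, green, blue), "depth" (420x560 float32, m along the optical axis (not along the pixel's ray), 0 where there is no reading), "intrinsics" (3x3 intrinsics, pixels), "extrinsics" (4x4, takes a point from world to camera coordinates). Camera axes: x right, y up, looking along -z (the intrinsics and any distortion apply to the point x, -y, -z); pixel columns grow to the right and rows downward; lengths in m; the calibration is good to about 2 mm. The wrist camera is an equidistant fisheye: a pixel r from the principal point sees the ray r / f radians off the axis. A picture is of the moment at which its call begins.
- job_done(): hands the job in; it is judged then, once.
Trained networks look in a picture, given as the dict that the camera call returned (one of the last four; its "shot" number tells which), for a name from the list of things; names that differ only in an ending like _2 or _b are one class to them, and where a whole thing is asked for, a point or a joint stands for the part that bears it (a point fixed in the world has none). Each returns a list of dicts, best first, with "p" (0 to 1); they miss things now and then, are a little off and sometimes report something else, mostly with a low value. They report only what shows in the picture. A call takes as long as a camera call. They do not tell look-alikes from the thing itself.
- find_in(picture, target): "centre" ([x, y, z] in m, in world coordinates, good to about 4 mm: the middle of the surface that is visible of it).
- cut_out(picture, target): "pixels" (420x560 bool, what is visible of it).
- landmark_of(picture, target): "centre" ([x, y, z] in m, in world coordinates, good to about 4 mm: a listed point, or the origin of a listed thing).
The state is a dict: "time_s": time; "joints": joint angles; "joint_vel": joint speeds; "tau": joint torques, N m; "tcp_pos": TCP position; "tool_rot": TCP orientation; "contact_force": force on the tool from outside, world axes, zero at the start; "ft_torque": the same for the moment, N m; "grip_width": opening from 0.0 (shut) to 1.0 (fully open); "finger_force": force on a finger pad.
Only numpy, scipy, OpenCV 4.12 (cv2) and the standard library are available. Lean on these libraries where they do the work, as an engineer would, in place of code of your own. Each camera call takes 0.05 s, during which the arm holds its last target. There are 200 camera calls.

## Task

The two-step display riser that carries the porcelain jar leans forward, because its two front feet have lost their pads. Take the wooden wedge out of the tray, lay it on a broad face and push it, thin end first and square, under the middle of the riser's front edge until the riser stands level; then leave it there. Do not shove the riser away, and leave the jar and the other things as they stand.

Things in the scene. Friction and masses are not known exactly. Their poses are not given: they have to be found in the camera images.
- riser: Loose two-step display stand of dark wood, 1.0 to 1.45 kg: 200 mm deep, 240 wide, hollow, open below. Origin: middle of the front board's lower edge (the wedge goes under this straight edge, free for 180 mm between the front feet). x runs from front to back, y sideways, z up. Lower step top at z = 56 mm (x 0 to 92), upper at z = 112 (x 92 to 200). At the start it leans forward 0.062 rad, x rising to the back.
- riser_back (a point): Point on the desk midway between the rear feet: x = 180, y = 0, z = -18 mm in the riser's frame. Round feet 24 mm across at y = +-104: rear ones (x = 180) 18 mm tall with rubber pads, front ones (x = 20) only 8 mm tall. The riser pivots about the rear feet (x = 168): its front edge is 7.5 mm above the desk when leaning, 18 mm when level. Pushed hard, it slides.
- wedge: Loose pale wooden wedge, 90 g: 160 mm long, 52 wide, tapering evenly from 28 to 4 mm thick. Origin: centre of the flat base face. x points to the thin end (thin end x = +80 mm, thick end -80), y across the width (+-26), z from the base to the sloping face: thickness 4 + 0.15 (80 - x). At the start it stands on edge in the tray's narrow compartment, y up, its flanks 5 and 57 mm above the desk.
- wedge_tip (a point): Middle of the wedge's thin end on its base face: x = 80 mm, y = 0, z = 0 in the wedge's frame. The wedge works equally well lying on either broad face: the riser is level when the thin end is 93 mm past its front edge. Pushing it in takes some 6 to 15 N; it stays where it is left.
- tray: Fixed wooden desk tray, 200 x 124 mm, walls 24 mm high and 5 thick, floor 5 mm thick. Origin: centre of its underside, x along its length, z up. The narrow compartment (inside y = +23 to +57 mm) holds the wedge, its thin end towards +x; the wide one (y = -57 to +18) holds a brush, an ink stick and a seal stone, none higher than the walls.
- jar: Loose white and blue lidded porcelain jar, 94 mm across, 141 mm tall, about 0.45 kg, standing on the riser's upper step. Origin: centre of its underside, z up.
- seal_box: Loose blue cloth-covered box with a pale band, 92 x 92 x 52 mm, near the tray: bystander. Origin: centre of its underside, z up.
- ink_bottle: Loose black bottle with a white cap, 60 mm across, 154 mm tall: bystander. Origin: centre of its underside, z up.
- books: Fixed stack of books, about 150 x 205 mm, 72 mm high: bystander. Origin: centre of its underside, z up.
Not all that is in view belongs to the job. What is meant by the wedge is not black, grey or pink, and is the larger of those in its own colour.

How it is judged:
By the outcome, as a careful person would: the job done as asked, in the order asked, and still so for the second after the job is handed in, with the robot touching nothing.
It also fails if it takes over 59 s, if anything falls off the work surface, if the arm or the gripper's body presses on something with over 40 N, if the wrist force passes 120 N, or if a joint passes its speed limit or range.

## Working session

There is one attempt and no reset: what is moved stays moved. The work goes in short steps, Python scripts to look and compute and a tool call to move; the robot and the scene stay as the last step left them, time stands still between calls to the robot, and variables do not carry over. Pictures are saved under pics/ and viewed, at most 10 in all, crops included, and the job is handed in when it is done.

Besides the shell and the picture viewer there is one more tool, called after ">>>" by a JSON object that holds its "api" and its "payload", one argument or row to a line. apply_moves: Moves the arm, as the interface text tells. Its arguments: {"type":"object","properties":{"series":{"type":"array"}},"required":["series"]}

```bash
mkdir -p pics; ls
cat > h.py <<'E'
import numpy as np,cv2
from plant import *
def save(im,n): cv2.imwrite('pics/'+n,cv2.cvtColor(im,cv2.COLOR_RGB2BGR))
def cloud(p):
    d=p['depth'];K=np.array(p['intrinsics']);E=np.array(p['extrinsics'])
    v,u=np.mgrid[:420,:560]
    X=np.stack([(u-K[0,2])/K[0,0]*d,-(v-K[1,2])/K[1,1]*d,-d],-1)
    W=(X-E[:3,3])@E[:3,:3]
    W[d==0]=np.nan
    return W
E
python3 - <<'E'
from h import *
s=state();print(s['time_s'],s['tcp_pos'],s['tool_rot'],s['grip_width'])
a=capture('scene');b=capture('side')
save(np.hstack([a['img'],b['img']])[:, :],'x.png')
save(a['img'],'scene.png');save(b['img'],'side.png')
np.save('sc.npy',cloud(a));np.save('sd.npy',cloud(b))
for p,n in((a,'scene'),(b,'side')):
  print(n)
  for t in['wedge','riser','riser_back','wedge_tip','tray','jar','seal_box','ink_bottle','books']:
    print(t,[(np.round(x['centre'],4).tolist(),round(x['p'],2)) for x in landmark_of(p,t)[:4]])
E
```

```text
pics
0.0 [ 6.49302380e-01 -2.96152503e-05  2.30269427e-01] [-1.79889802e+02 -3.12508990e-03  9.00028443e+01] 0.9999309872280253
scene
wedge [([0.5478, -0.3093, 0.0321], 0.77), ([0.4255, -0.1431, 0.0266], 0.75), ([0.572, -0.499, 0.0182], 0.69), ([0.2512, -0.2583, 0.0283], 0.66)]
riser [([0.6042, 0.1123, 0.0051], 0.68), ([0.5468, -0.3072, 0.0305], 0.68)]
riser_back []
wedge_tip [([0.4998, -0.1229, 0.0298], 0.95), ([0.545, -0.452, 0.0206], 0.81), ([0.3414, -0.4943, 0.0211], 0.77), ([0.6252, 0.2669, 0.1263], 0.73)]
tray [([0.6025, -0.3044, 0.0028], 0.79)]
jar [([0.627, 0.2695, 0.1282], 0.62)]
seal_box [([0.4321, -0.3205, 0.0032], 0.82)]
ink_bottle [([0.7451, -0.2076, 0.0004], 0.85)]
books [([0.5536, 0.5386, 0.0011], 0.78), ([0.6064, 0.1119, 0.0074], 0.43)]
side
wedge [([0.3868, -0.468, 0.0187], 0.93), ([0.4229, -0.144, 0.0291], 0.84), ([0.5487, -0.3069, 0.0321], 0.77), ([0.252, -0.2595, 0.0249], 0.72)]
riser []
riser_back []
wedge_tip [([0.5557, -0.2299, 0.0304], 0.92), ([0.3297, -0.2875, 0.0228], 0.89), ([0.5022, -0.1196, 0.0243], 0.78), ([0.5499, -0.449, 0.0178], 0.57)]
tray [([0.6033, -0.3048, -0.0002], 0.83)]
jar [([0.6237, 0.2658, 0.1224], 0.67)]
seal_box [([0.4294, -0.3217, 0.0007], 0.82)]
ink_bottle [([0.7472, -0.2097, 0.0007], 0.56)]
books [([0.555, 0.5328, -0.0005], 0.91)]
```

View pics/scene.png

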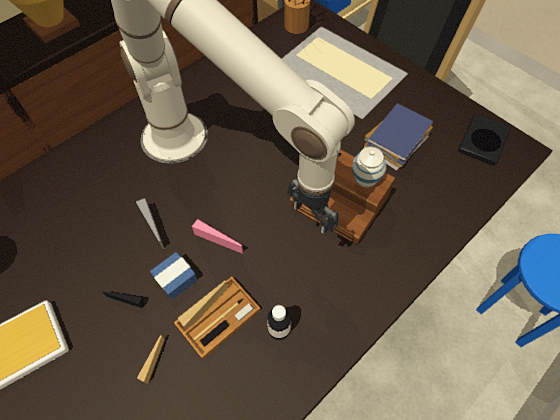

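View pics/side.png

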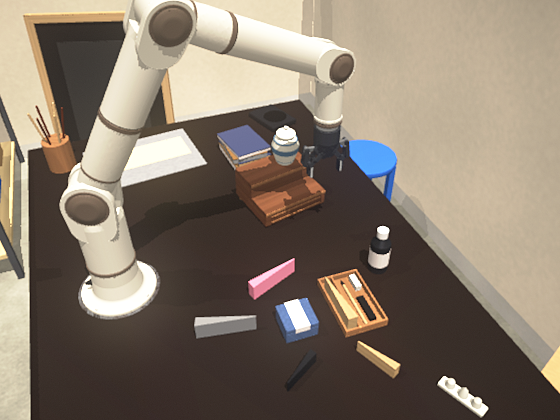

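The scene view shows five wedge-like things: grey (150,222), pink (218,237), black (125,298), small pale wood (152,358) and larger pale wood in the tray (205,305). The tray one fits, being pale wood, the larger of its colour and standing on edge in the narrow compartment. I'll confirm it in a crop and measure.

Run:
```python
from h import *
im=cv2.imread('pics/scene.png')
cv2.imwrite('pics/crop.png',cv2.resize(im[265:390,130:290],None,fx=5,fy=4.8,interpolation=cv2.INTER_CUBIC)[:600])
def rect(P):
    r=cv2.minAreaRect(P[:,:2].astype(np.float32)*1000);return [np.round(q,1).tolist() for q in cv2.boxPoints(r)],np.round(r[0],1),np.round(r[1],1),round(r[2],2)
for n in('sc','sd'):
    W=np.load(n+'.npy').reshape(-1,3)
    def box(x0,x1,y0,y1,z0,z1): return W[(W[:,0]>x0)&(W[:,0]<x1)&(W[:,1]>y0)&(W[:,1]<y1)&(W[:,2]>z0)&(W[:,2]<z1)]
    P=box(.48,.68,-.42,-.19,.051,.063);print(n,'wedge',len(P),np.median(P[:,2]),rect(P))
    # width profile
    for y in np.arange(-.39,-.2,.02):
        q=P[abs(P[:,1]-y)<.01]
        if len(q): print(round(y,2),np.round([q[:,0].min(),q[:,0].max()],4),len(q))
    P=box(.48,.72,-.45,-.17,.018,.030);print('tray',len(P),rect(P))
    for c,x,y,z in(('jar',.626,.268,.2),):
        P=box(.5,.75,.15,.35,.02,.27);print('riser',len(P),rect(P))
```

```text
sc wedge 384 0.05683331606585741 ([[547.7000122070312, -391.20001220703125], [576.0999755859375, -391.20001220703125], [576.4000244140625, -231.39999389648438], [548.0, -231.39999389648438]], array([ 562.1, -311.3]), array([159.8,  28.4]), 89.89)
-0.39 [0.5477 0.5761] 46
-0.37 [0.5482 0.5751] 71
-0.35 [0.5478 0.5723] 65
-0.33 [0.5504 0.5719] 57
-0.31 [0.5515 0.5689] 46
-0.29 [0.5509 0.5658] 38
-0.27 [0.5504 0.5631] 31
-0.25 [0.5514 0.5606] 21
-0.23 [0.5524 0.5589] 9
tray 781 ([[537.7999877929688, -403.0], [663.7000122070312, -407.6000061035156], [671.0, -206.60000610351562], [545.0, -202.10000610351562]], array([ 604.4, -304.8]), array([201.1, 126. ]), 87.94)
riser 3701 ([[499.70001220703125, 288.3999938964844], [541.4000244140625, 108.9000015258789], [724.0, 151.3000030517578], [682.2999877929688, 330.79998779296875]], array([611.9, 219.9]), array([187.5, 184.3]), 13.07)
sd wedge 327 0.05725288324527471 ([[545.7000122070312, -227.8000030517578], [550.7000122070312, -391.5], [578.7000122070312, -390.6000061035156], [573.7000122070312, -226.89999389648438]], array([ 562.2, -309.2]), array([ 28. , 163.8]), 1.75)
-0.39 [0.5519 0.5783] 40
-0.37 [0.5498 0.5783] 62
-0.35 [0.5507 0.5754] 55
-0.33 [0.552  0.5745] 48
-0.31 [0.5517 0.5713] 36
-0.29 [0.5522 0.5697] 31
-0.27 [0.5532 0.5663] 27
-0.25 [0.5538 0.5637] 20
-0.23 [0.5547 0.5609] 8
tray 872 ([[538.4000244140625, -448.0], [714.5999755859375, -451.6000061035156], [719.9000244140625, -190.89999389648438], [543.7000122070312, -187.39999389648438]], array([ 629.2, -319.5]), array([260.7, 176.2]), 88.84)
riser 2841 ([[500.1000061035156, 150.10000610351562], [723.9000244140625, 150.0], [724.0, 312.70001220703125], [500.1000061035156, 312.70001220703125]], array([612. , 231.4]), array([162.7, 223.9]), 89.99)
```

View pics/crop.png

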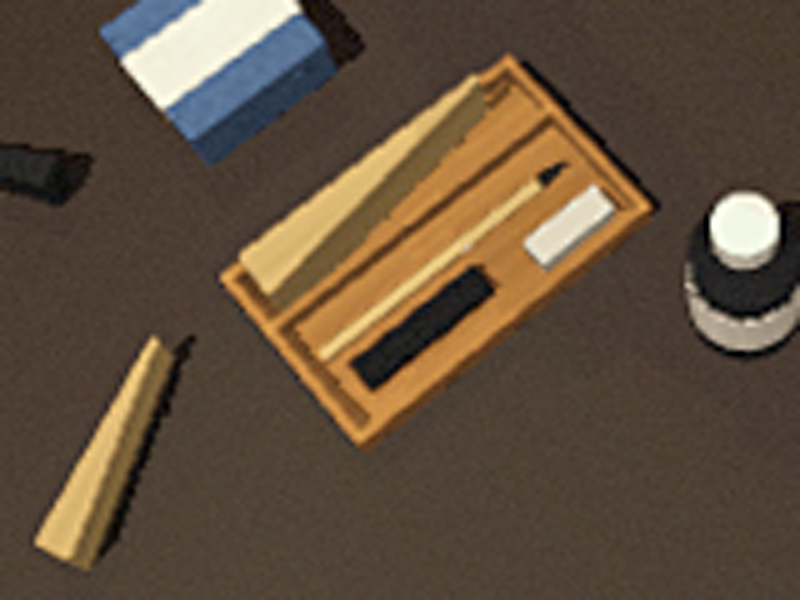

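The crop confirms it: the large pale wedge stands in the narrow compartment, base face on the left, thin end upper right at (480,90). Moving above it.

>>> {"api": "apply_moves", "payload": {
  "series": [
    {"claw": 1, "travel": [-0.22, -0.058, 0], "spin": 0},
    {"claw": 1, "travel": [-0.22, -0.058, 0], "spin": 0},
    {"claw": 1, "travel": [-0.22, -0.058, 0], "spin": 0},
    {"claw": 1, "travel": [-0.22, -0.058, 0], "spin": 0},
    {"claw": 1, "travel": [-0.22, -0.058, 0], "spin": 0},
    {"claw": 1, "travel": [-0.22, -0.058, 0], "spin": 0},
    {"claw": 1, "travel": [-0.22, -0.058, 0], "spin": 0},
    {"claw": 1, "travel": [-0.22, -0.058, 0], "spin": 0},
    {"claw": 1, "travel": [-0.22, -0.058, 0], "spin": 0},
    {"claw": 1, "travel": [-0.22, -0.058, 0], "spin": -0.575}
  ]
}}

```text
time_s: 1.83
tcp_pos: [0.5624, -0.3315, 0.2315]
tool_rot: [180.0, 0.0, 92.3]
contact_force: [0.4, 0.0, -0.5]
grip_width: 1.003
finger_force: 0.0
```

Run:
```python
from h import *
s=state();print(s['time_s'],s['tcp_pos'],s['tool_rot'],s['contact_force'])
for c in('scene','side'):
  a=capture(c);W=cloud(a);np.save(c+'2.npy',W)
  save(a['img'],c+'2.png')
  for t in['riser','riser_back','jar']:
    print(t,[(np.round(x['centre'],4).tolist(),round(x['p'],2)) for x in landmark_of(a,t)[:4]])
  m=[x for x in cut_out(a,'riser')[:1]]
  for x in m:
    P=W[x['pixels']];P=P[~np.isnan(P[:,0])];print(c,len(P),x['p'])
    np.save(c+'_ris.npy',P)
    # RANSAC planes
    rng=np.random.default_rng(0);R=P
    for k in range(5):
      best=None
      if len(R)<80:break
      for _ in range(400):
        q=R[rng.choice(len(R),3,False)];n=np.cross(q[1]-q[0],q[2]-q[0]);l=np.linalg.norm(n)
        if l<1e-6:continue
        n/=l;i=abs((R-q[0])@n)<.002
        if best is None or i.sum()>best.sum():best=i
      Q=R[best];c0=Q.mean(0);n=np.linalg.svd(Q-c0,full_matrices=False)[2][2];n*=np.sign(n[2]) if abs(n[2])>.5 else -np.sign(n[1])
      print(len(Q),'n',np.round(n,4),'c',np.round(c0,4),'min',np.round(Q.min(0),3),'max',np.round(Q.max(0),3));R=R[~best]
```

```text
1.8333 [ 0.56240973 -0.33152281  0.23152065] [1.79986338e+02 1.34024009e-02 9.22980954e+01] [ 3.54569753e-01  3.96008549e-04 -4.81140990e-01]
riser [([0.6049, 0.1159, 0.0087], 0.98)]
riser_back []
jar [([0.6253, 0.2665, 0.1245], 0.82)]
scene 5387 0.81
1276 n [ 0.015  -0.0495  0.9987] c [0.604  0.1545 0.0658] min [0.473 0.082 0.061] max [0.722 0.318 0.074]
1122 n [ 0.0201 -0.0589  0.9981] c [0.5734 0.2369 0.1273] min [0.453 0.169 0.122] max [0.705 0.324 0.134]
502 n [ 0.2153 -0.9732 -0.0809] c [0.5869 0.1976 0.0955] min [0.474 0.169 0.063] max [0.705 0.227 0.129]
368 n [ 0.2142 -0.9735 -0.0807] c [0.6199 0.1129 0.038 ] min [0.493 0.083 0.008] max [0.724 0.137 0.068]
434 n [ 0.0182 -0.0578  0.9982] c [0.5925 0.1473 0.0621] min [0.48  0.088 0.057] max [0.722 0.244 0.066]
riser [([0.6043, 0.1142, 0.0056], 0.56)]
riser_back []
jar [([0.6226, 0.2658, 0.1233], 0.64)]
side 4317 0.83
587 n [ 0.0071 -0.0617  0.9981] c [0.5591 0.2375 0.1282] min [0.45  0.169 0.123] max [0.703 0.309 0.134]
632 n [ 0.0326 -0.0585  0.9978] c [0.5975 0.1573 0.0678] min [0.451 0.084 0.06 ] max [0.727 0.273 0.081]
414 n [-0.9772 -0.2118  0.011 ] c [0.4704 0.1936 0.0611] min [0.451 0.084 0.005] max [0.495 0.286 0.138]
375 n [ 0.0311 -0.0544  0.998 ] c [0.5667 0.149  0.0651] min [0.457 0.083 0.059] max [0.728 0.244 0.074]
294 n [ 0.2174 -0.9735 -0.0705] c [0.6137 0.1141 0.0371] min [0.49  0.086 0.009] max [0.725 0.141 0.07 ]
```

View pics/scene2.png

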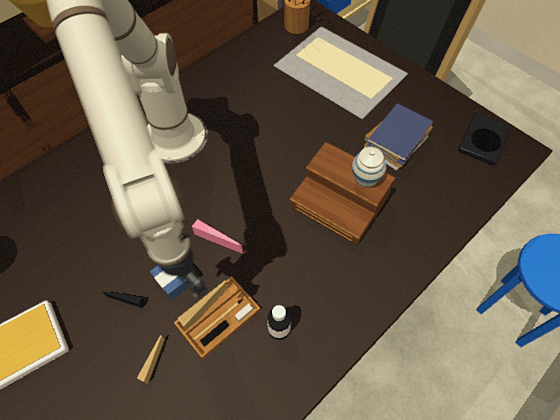

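The riser is clear in this view: front edge from about (293,203) to (357,240), jar at (370,165). Descending on the wedge with a half-open gripper.

>>> {"api": "apply_moves", "payload": {
  "series": [
    {"claw": 0.1, "travel": [0, 0, 0.19], "spin": 0},
    {"claw": 0.1, "travel": [0, 0, 0.19], "spin": 0},
    {"claw": 0.1, "travel": [0, 0, 0.19], "spin": 0},
    {"claw": 0.1, "travel": [0, 0, 0.19], "spin": 0},
    {"claw": 0.1, "travel": [0, 0, 0.19], "spin": 0},
    {"claw": 0.1, "travel": [0, 0, 0.19], "spin": 0},
    {"claw": 0.1, "travel": [0, 0, 0.19], "spin": 0},
    {"claw": -1, "travel": [0, 0, 0], "spin": 0},
    {"claw": -1, "travel": [0, 0, 0], "spin": 0},
    {"claw": -1, "travel": [0, 0, 0], "spin": 0}
  ]
}}

```text
time_s: 3.17
tcp_pos: [0.5631, -0.3295, 0.0328]
tool_rot: [-180.0, -0.0, 92.3]
contact_force: [-2.3, 1.1, -1.2]
grip_width: 0.22
finger_force: 58.4
```

>>> {"api": "apply_moves", "payload": {
  "series": [
    {"claw": -1, "travel": [0, 0, 0], "spin": 0},
    {"claw": -1, "travel": [0, 0, 0], "spin": 0},
    {"claw": -1, "travel": [0, 0, 0], "spin": 0},
    {"claw": -1, "travel": [0, 0, 0], "spin": 0}
  ]
}}

```text
time_s: 3.5
tcp_pos: [0.5632, -0.3302, 0.0329]
tool_rot: [180.0, 0.0, 92.3]
contact_force: [-3.1, 1.4, 0.5]
grip_width: 0.223
finger_force: 58.7
```

Run:
```python
from h import *
a=np.array([-.216,.9764]);a/=np.linalg.norm(a);l=np.array([a[1],-a[0]])
for c in('scene','side'):
  P=np.load(c+'_ris.npy')
  for nm,z0,z1 in(('low',.06,.075),('up',.12,.136)):
    Q=P[(P[:,2]>z0)&(P[:,2]<z1)];s=Q[:,:2]@l;t=Q[:,:2]@a
    # drop stray
    e=np.percentile(s,[.5,99.5]);f=np.percentile(t,[.5,99.5]);mid=e.mean()*l+f[0]*a
    print(c,nm,e,e[1]-e[0],f,mid)
```

```text
scene low [0.49962587 0.73675854] 0.23713267235093616 [-0.02757825  0.10353288] [0.60955582 0.10660142]
scene up [0.49915599 0.73690678] 0.23775079310325437 [0.06009185 0.17109762] [0.59046218 0.19216722]
side low [0.49817669 0.74045387] 0.2422771845293959 [-0.02847206  0.16415286] [0.61084545 0.10597129]
side up [0.49906576 0.73754217] 0.23847641013039605 [0.05973234 0.17556608] [0.59080598 0.19187507]
```

Grasped (19 mm, 59 N). Lift and carry to in front of the riser.

>>> {"api": "apply_moves", "payload": {
  "series": [
    {"claw": -1, "travel": [0, 0, -0.08], "spin": 0},
    {"claw": -1, "travel": [0, 0, -0.17], "spin": 0},
    {"claw": -1, "travel": [0, 0, -0.2], "spin": 0},
    {"claw": -1, "travel": [0, 0, -0.15], "spin": 0}
  ]
}}

```text
time_s: 3.83
tcp_pos: [0.5653, -0.3308, 0.1257]
tool_rot: [179.7, 0.1, 92.3]
contact_force: [-0.3, -0.2, -1.2]
grip_width: 0.217
finger_force: 58.5
```

>>> {"api": "apply_moves", "payload": {
  "series": [
    {"claw": -1, "travel": [0.199, 0.083, 0], "spin": 0},
    {"claw": -1, "travel": [0.199, 0.083, 0], "spin": 0},
    {"claw": -1, "travel": [0.199, 0.083, 0], "spin": 0},
    {"claw": -1, "travel": [0.199, 0.083, 0], "spin": 0},
    {"claw": -1, "travel": [0.199, 0.083, 0], "spin": 0},
    {"claw": -1, "travel": [0.199, 0.083, 0], "spin": 0},
    {"claw": -1, "travel": [0.199, 0.083, 0], "spin": 0},
    {"claw": -1, "travel": [0.199, 0.083, 0], "spin": 0},
    {"claw": -1, "travel": [0.199, 0.083, 0], "spin": 0},
    {"claw": -1, "travel": [0.199, 0.083, 0], "spin": 0}
  ]
}}

```text
time_s: 4.67
tcp_pos: [0.6778, -0.025, 0.1241]
tool_rot: [179.7, 0.0, 92.3]
contact_force: [-0.0, -0.3, -0.3]
grip_width: 0.214
finger_force: 58.5
```

>>> {"api": "apply_moves", "payload": {
  "series": [
    {"claw": -1, "travel": [0, 0, 0], "spin": -0.9},
    {"claw": -1, "travel": [0, 0, 0], "spin": -0.9},
    {"claw": -1, "travel": [0, 0, 0], "spin": -0.9},
    {"claw": -1, "travel": [0, 0, 0], "spin": -0.925},
    {"claw": -1, "travel": [0, 0, 0], "spin": 0}
  ]
}}

```text
time_s: 5.08
tcp_pos: [0.6772, -0.0266, 0.1237]
tool_rot: [179.8, 0.1, 106.9]
contact_force: [-0.2, 0.2, -1.1]
grip_width: 0.217
finger_force: 58.6
```

```bash
cat >> h.py <<'E'
A=np.array([-.216,.9764]);L=np.array([A[1],-A[0]])
def st(xy): return np.round([np.dot(xy[:2],L)*1000-618,np.dot(xy[:2],A)*1000+22],1)
def pale(p,W,z0,z1,c=(.62,-.03),r=.16):
    h=cv2.cvtColor(p['img'],cv2.COLOR_RGB2HSV)
    m=(np.hypot(W[...,0]-c[0],W[...,1]-c[1])<r)&(W[...,2]>z0)&(W[...,2]<z1)&(h[...,0]>8)&(h[...,0]<32)&(h[...,1]>60)&(h[...,2]>90)
    P=W[m];return P[(P[:,:2]@A)<-.03]
E
python3 - <<'E'
from h import *
s=state();print(s['time_s'],s['tcp_pos'],s['tool_rot'],st(s['tcp_pos']),s['contact_force'],s['grip_width'])
out=[]
for c in('scene','side'):
  a=capture(c);W=cloud(a);out.append(a['img'])
  P=pale(a,W,.05,.3);print(c,len(P))
  if len(P)>20:
    z=np.percentile(P[:,2],[2,50,98]);print('z',z)
    r=cv2.minAreaRect((P[:,:2]*1000).astype(np.float32));print([st(np.array(q)/1000) for q in cv2.boxPoints(r)])
  for t in('wedge','wedge_tip'):print(t,[(st(x['centre']),round(x['centre'][2],3),round(x['p'],2)) for x in landmark_of(a,t)])
save(np.hstack([out[0][120:300,180:420],out[1][100:280,200:440]]),'carry.png')
E
```

```text
5.0833 [ 0.67719914 -0.02656421  0.12371366] [1.79771546e+02 6.03220121e-02 1.06947701e+02] [  37.5 -150.2] [-0.19106541  0.16696973 -1.07877597] 0.21674531184416582
scene 334
z [0.09977384 0.14827235 0.19708178]
[array([  22.3, -140.6]), array([  25.7, -214.6]), array([  55. , -213.3]), array([  51.7, -139.3])]
wedge [(array([-165.5, -593.2]), 0.017, 0.78), (array([-237.1, -208.6]), 0.023, 0.72), (array([  26. , -130.4]), 0.121, 0.67), (array([-340. , -518.7]), 0.019, 0.62), (array([-427.9, -285.8]), 0.026, 0.6), (array([-263.9, -384.3]), 0.002, 0.2)]
wedge_tip [(array([-356.6, -324.1]), 0.021, 0.8), (array([-184.8, -539.5]), 0.023, 0.7), (array([-154.8, -207. ]), 0.032, 0.67), (array([-395.9, -533.8]), 0.019, 0.65)]
side 541
z [0.0997496  0.12726442 0.15357399]
[array([-46.4, -67.7]), array([  -4. , -226.9]), array([  74.7, -205.9]), array([ 32.3, -46.7])]
wedge [(array([-174.2, -590.3]), 0.018, 0.98), (array([  24.4, -131.6]), 0.123, 0.97), (array([-426.3, -286.7]), 0.026, 0.73), (array([-343.5, -517.7]), 0.019, 0.66), (array([-240.1, -206.4]), 0.026, 0.6)]
wedge_tip [(array([-358.4, -329.2]), 0.025, 0.91), (array([-175.8, -534.8]), 0.016, 0.88), (array([ 24.2, -49. ]), 0.124, 0.86), (array([-154. , -204.9]), 0.026, 0.67)]
```

View pics/carry.png

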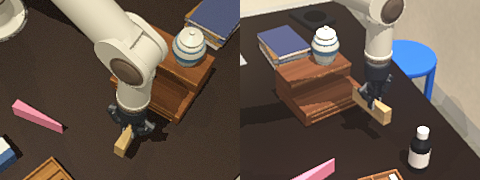

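The wedge is held upright, tip towards the riser at t≈-49 mm, 24 mm right of centre as planned. Lower it to the desk.

>>> {"api": "apply_moves", "payload": {
  "series": [
    {"claw": -1, "travel": [0, 0, 0.2], "spin": 0},
    {"claw": -1, "travel": [0, 0, 0.2], "spin": 0},
    {"claw": -1, "travel": [0, 0, 0.18], "spin": 0},
    {"claw": -1, "travel": [0, 0, 0.03], "spin": 0},
    {"claw": -1, "travel": [0, 0, 0.012], "spin": 0},
    {"claw": -1, "travel": [0, 0, 0.008], "spin": 0},
    {"claw": -1, "travel": [0, 0, 0], "spin": 0}
  ]
}}

```text
time_s: 5.97
tcp_pos: [0.6767, -0.0265, 0.0288]
tool_rot: [179.9, 0.0, 106.8]
contact_force: [0.3, -0.4, 0.2]
grip_width: 0.215
finger_force: 58.4
```

>>> {"api": "apply_moves", "payload": {
  "series": [
    {"claw": -1, "travel": [0, 0, 0.007], "spin": 0},
    {"claw": -1, "travel": [0, 0, 0], "spin": 0},
    {"claw": -0.3, "travel": [0, 0, 0], "spin": 0},
    {"claw": 0, "travel": [0, 0, 0], "spin": 0},
    {"claw": 0, "travel": [0, 0, 0], "spin": 0},
    {"claw": 0, "travel": [0, 0, 0], "spin": 0}
  ]
}}

```text
time_s: 6.47
tcp_pos: [0.6756, -0.0267, 0.0266]
tool_rot: [180.0, 0.0, 106.8]
contact_force: [0.2, 0.7, -0.0]
grip_width: 0.505
finger_force: 0.0
```

>>> {"api": "apply_moves", "payload": {
  "series": [
    {"claw": 1, "travel": [0, 0, -0.033], "spin": 0},
    {"claw": 1, "travel": [0, 0, 0], "spin": 0},
    {"claw": 1, "travel": [0, 0, 0], "spin": 0},
    {"claw": 1, "travel": [0, 0, 0], "spin": 0},
    {"claw": 1, "travel": [0, 0, 0], "spin": 0},
    {"claw": 1, "travel": [0, -0.05, 0], "spin": 0},
    {"claw": 1, "travel": [0, -0.05, 0], "spin": 0},
    {"claw": 1, "travel": [0, -0.05, 0], "spin": 0},
    {"claw": 1, "travel": [0, -0.03, 0], "spin": 0},
    {"claw": 1, "travel": [0, 0, 0], "spin": 0}
  ]
}}

```text
time_s: 7.3
tcp_pos: [0.6479, -0.0355, 0.031]
tool_rot: [-179.9, 0.0, 106.8]
contact_force: [-0.4, 0.1, 0.5]
grip_width: 1.001
finger_force: 0.0
```

>>> {"api": "apply_moves", "payload": {
  "series": [
    {"claw": 1, "travel": [0, -0.02, 0], "spin": 0},
    {"claw": 1, "travel": [0, -0.02, 0], "spin": 0},
    {"claw": 1, "travel": [0, -0.02, 0], "spin": 0},
    {"claw": 1, "travel": [0, -0.02, 0], "spin": 0},
    {"claw": 1, "travel": [0, -0.02, 0], "spin": 0},
    {"claw": 1, "travel": [0, -0.02, 0], "spin": 0},
    {"claw": 1, "travel": [0, -0.02, 0], "spin": 0},
    {"claw": 1, "travel": [0, -0.02, 0], "spin": 0},
    {"claw": 1, "travel": [0, -0.02, 0], "spin": 0},
    {"claw": 1, "travel": [0, 0, 0], "spin": 0}
  ]
}}

```text
time_s: 8.13
tcp_pos: [0.6229, -0.0427, 0.0311]
tool_rot: [-180.0, 0.0, 106.8]
contact_force: [-0.2, 0.1, 0.3]
grip_width: 0.998
finger_force: 0.0
```

```bash
cat > look.py <<'E'
from h import *
import sys
s=state();print(s['time_s'],np.round(s['tcp_pos'],4),np.round(s['tool_rot'],1),st(s['tcp_pos']),np.round(s['contact_force'],1),s['grip_width'])
out=[]
for c in('scene','side'):
  a=capture(c);W=cloud(a);out.append(a['img'])
  P=pale(a,W,.003,.065);print(c,len(P))
  if len(P)>20:
    z=np.percentile(P[:,2],[2,50,98]);print('z',np.round(z,3))
    r=cv2.minAreaRect((P[:,:2]*1000).astype(np.float32));print([st(np.array(q)/1000) for q in cv2.boxPoints(r)])
  for t in('wedge','wedge_tip','riser','jar'):print(t,[(st(x['centre']),round(x['centre'][2],3),round(x['p'],2)) for x in landmark_of(a,t) if t in('riser','jar') or np.hypot(*(np.array(x['centre'][:2])-[.62,0]))<.15])
save(cv2.resize(np.hstack([out[0][120:300,230:420],out[1][100:280,200:390]]),None,fx=2,fy=2),sys.argv[1])
E
python3 look.py tip.png
```

```text
8.1333 [ 0.6229 -0.0427  0.0311] [-180.     0.   106.8] [ -19.  -154.2] [-0.2  0.1  0.3] 0.9977255379140478
scene 617
z [0.004 0.02  0.031]
[array([-128.9,  -71.6]), array([  -8.4, -237.2]), array([  99.6, -158.6]), array([-20.8,   7. ])]
wedge [(array([  -1. , -130.8]), 0.002, 0.69)]
wedge_tip [(array([  3.8, -49.4]), 0.001, 0.63)]
riser [(array([-2. ,  1.1]), 0.01, 0.83), (array([  -3.4, -130.1]), 0.001, 0.32)]
jar [(array([ 51.3, 147.1]), 0.128, 0.56)]
side 501
z [0.005 0.019 0.031]
[array([ -75.1, -285.7]), array([  19.2, -307.6]), array([ 85.5, -23.1]), array([-8.9, -1.1])]
wedge [(array([  -0.7, -130.8]), -0.001, 0.9)]
wedge_tip [(array([ -1. , -50.8]), 0.001, 0.93)]
riser [(array([-3.3,  2.8]), 0.007, 0.84)]
jar [(array([ 50.1, 146.8]), 0.125, 0.84)]
```

View pics/tip.png

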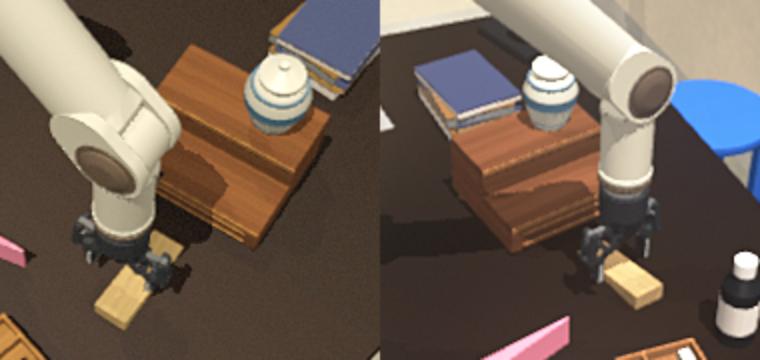

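The wedge has fallen flat on its base, visible at (140,280) in the left half, thin end pointing to the riser's middle (tip at s≈1, t≈-50 mm). Riser and jar have not moved. Regrasp near the thick end.

>>> {"api": "apply_moves", "payload": {
  "series": [
    {"claw": 1, "travel": [0, 0, 0], "spin": 0.54},
    {"claw": 1, "travel": [0, 0, 0], "spin": 0.54},
    {"claw": 1, "travel": [-0.117, 0.063, 0], "spin": 0},
    {"claw": 1, "travel": [-0.117, 0.063, 0], "spin": 0},
    {"claw": 1, "travel": [0, 0, 0.08], "spin": 0},
    {"claw": 1, "travel": [0, 0, 0.073], "spin": 0},
    {"claw": 1, "travel": [0, 0, 0], "spin": 0}
  ]
}}

```text
time_s: 9.22
tcp_pos: [0.647, -0.0719, 0.0051]
tool_rot: [-179.7, -0.1, 102.5]
contact_force: [-1.2, -0.0, -0.6]
grip_width: 1.002
finger_force: 0.0
```

>>> {"api": "apply_moves", "payload": {
  "series": [
    {"claw": 0.5, "travel": [0, 0, 0], "spin": 0},
    {"claw": 0, "travel": [0, 0, 0], "spin": 0},
    {"claw": -1, "travel": [0, 0, 0], "spin": 0},
    {"claw": -1, "travel": [0, 0, 0], "spin": 0},
    {"claw": -1, "travel": [0, 0, 0], "spin": 0}
  ]
}}

```text
time_s: 9.63
tcp_pos: [0.6502, -0.072, 0.009]
tool_rot: [179.9, 0.0, 102.5]
contact_force: [0.2, 0.4, 2.4]
grip_width: 0.588
finger_force: 64.1
```

```bash
python3 look.py grip2.png
```

```text
9.6333 [ 0.6502 -0.072   0.009 ] [179.9   0.  102.5] [   1.3 -188.8] [0.2 0.4 2.4] 0.5883078860521729
scene 472
z [0.003 0.014 0.033]
[array([-153.1,  -85.4]), array([  34.8, -278.2]), array([ 140.1, -175.5]), array([-47.8,  17.2])]
wedge [(array([  -2.2, -130.2]), 0.001, 0.61)]
wedge_tip [(array([  0.7, -48.7]), 0.0, 0.9)]
riser [(array([-2.8,  4.1]), 0.007, 0.88)]
jar [(array([ 54.8, 147.3]), 0.126, 0.74)]
side 391
z [0.004 0.014 0.032]
[array([-21.1, -43.2]), array([ -65.1, -287.4]), array([  18.8, -302.5]), array([ 62.8, -58.3])]
wedge [(array([   2. , -131.8]), 0.001, 0.68)]
wedge_tip [(array([  0.7, -51.6]), 0.0, 0.87)]
riser [(array([-2.2,  2.6]), 0.01, 0.69)]
jar [(array([ 47.9, 147.9]), 0.125, 0.71)]
```

>>> {"api": "apply_moves", "payload": {
  "series": [
    {"claw": -1, "travel": [0.044, -0.001, 0], "spin": 0},
    {"claw": -1, "travel": [0.044, -0.001, 0], "spin": 0},
    {"claw": -1, "travel": [0.044, -0.001, 0], "spin": 0},
    {"claw": -1, "travel": [0.044, -0.001, 0], "spin": 0},
    {"claw": -1, "travel": [0.044, -0.001, 0], "spin": 0},
    {"claw": -1, "travel": [0.044, -0.001, 0], "spin": 0},
    {"claw": -1, "travel": [0.044, 0, 0], "spin": 0},
    {"claw": -1, "travel": [0.044, 0, 0], "spin": 0},
    {"claw": -1, "travel": [0.044, 0, 0], "spin": 0},
    {"claw": -1, "travel": [0.044, 0, 0], "spin": 0}
  ]
}}

```text
time_s: 10.97
tcp_pos: [0.6354, -0.0096, 0.0089]
tool_rot: [179.9, 0.1, 102.4]
contact_force: [1.3, -3.6, 5.2]
grip_width: 0.587
finger_force: 64.5
```

>>> {"api": "apply_moves", "payload": {
  "series": [
    {"claw": -1, "travel": [0.025, 0, 0], "spin": 0},
    {"claw": -1, "travel": [0.025, 0, 0], "spin": 0},
    {"claw": -1, "travel": [0.025, 0, 0], "spin": 0},
    {"claw": -1, "travel": [0.025, 0, 0], "spin": 0},
    {"claw": -1, "travel": [0.025, 0, 0], "spin": 0},
    {"claw": -1, "travel": [0.025, 0, 0], "spin": 0},
    {"claw": -1, "travel": [0.025, 0, 0], "spin": 0},
    {"claw": -1, "travel": [0.025, 0, 0], "spin": 0}
  ]
}}

```text
time_s: 11.63
tcp_pos: [0.6297, 0.0153, 0.0089]
tool_rot: [179.9, 0.4, 102.3]
contact_force: [1.8, -9.9, 4.1]
grip_width: 0.59
finger_force: 64.4
```

```bash
cat > ris.py <<'E'
from h import *
import sys
s=state();print(s['time_s'],np.round(s['tcp_pos'],4),np.round(s['tool_rot'],1),st(s['tcp_pos']),np.round(s['contact_force'],1))
for c in('scene','side'):
  a=capture(c);W=cloud(a)
  if len(sys.argv)>1: save(cv2.resize(a['img'][110:290,200:440],None,fx=3,fy=3),sys.argv[1]+c+'.png')
  S=W[...,:2]@L*1000-618;T=W[...,:2]@A*1000+22
  for nm,t0,t1,z0,z1 in(('low',-5,80,.055,.085),('up',100,195,.112,.145)):
    m=(abs(S)<115)&(T>t0)&(T<t1)&(W[...,2]>z0)&(W[...,2]<z1);P=np.c_[S[m],T[m],W[m][:,2]*1000]
    k=np.ones(len(P),bool)
    for _ in range(6):
      q=np.linalg.lstsq(np.c_[P[k,:2],np.ones(k.sum())],P[k,2],rcond=None)[0];r=P[:,2]-np.c_[P[:,:2],np.ones(len(P))]@q;k=abs(r)<max(1.5,2*np.median(abs(r)))
    print(c,nm,len(P),k.sum(),'slope s,t',np.round(q[:2],4),'z mid',round(q[:2]@[0,(t0+t1)/2]+q[2],1))
  m=(abs(S)<125)&(T>-25)&(T<40)&(W[...,2]>.025)&(W[...,2]<.058)
  P=np.c_[S[m],T[m]];k=np.ones(len(P),bool)
  for _ in range(6):
    q=np.polyfit(P[k,0],P[k,1],1);k=abs(P[:,1]-np.polyval(q,P[:,0]))<2.5
  print(c,'front',k.sum(),'t at mid %.1f yaw %.2f deg'%(q[1],np.degrees(q[0])),'s range',np.percentile(P[k,0],[1,99]).round(1))
  for t in('wedge','wedge_tip','riser','jar'):print(t,[(st(x['centre']),round(x['centre'][2],3),round(x['p'],2)) for x in landmark_of(a,t) if np.hypot(*(np.array(x['centre'][:2])-[.61,.1]))<.22])
E
python3 ris.py
```

```text
11.6333 [0.6297 0.0153 0.0089] [179.9   0.4 102.3] [  0.1 -99.1] [ 1.8 -9.9  4.1]
scene low 1155 925 slope s,t [0.0026 0.0584] z mid 66.4
scene up 1169 962 slope s,t [-0.0045  0.0475] z mid 128.3
scene front 152 t at mid -0.8 yaw -0.21 deg s range [-119.9  117.4]
wedge [(array([ -2.3, -40.4]), -0.002, 0.57), (array([-3.9,  3.1]), 0.01, 0.49)]
wedge_tip [(array([ 4. , 38.6]), -0.0, 0.73)]
riser [(array([-3.4,  1.2]), 0.009, 0.66)]
jar [(array([ 54.4, 147.9]), 0.128, 0.55)]
side low 867 688 slope s,t [-0.0041  0.0545] z mid 68.1
side up 890 722 slope s,t [-0.0031  0.0416] z mid 130.1
side front 150 t at mid 0.9 yaw -2.31 deg s range [-117.5   28.7]
wedge [(array([ -0.2, -40.2]), -0.0, 0.81)]
wedge_tip [(array([ 48.3, 149.4]), 0.125, 0.31)]
riser [(array([-1.6,  0.9]), 0.011, 0.62)]
jar [(array([ 50.3, 148.6]), 0.122, 0.93)]
```

>>> {"api": "apply_moves", "payload": {
  "series": [
    {"claw": -1, "travel": [0.025, 0, 0], "spin": 0},
    {"claw": -1, "travel": [0.025, 0, 0], "spin": 0},
    {"claw": -1, "travel": [0.025, 0, 0], "spin": 0},
    {"claw": -1, "travel": [0.025, 0, 0], "spin": 0},
    {"claw": -1, "travel": [0.025, 0, 0], "spin": 0},
    {"claw": -1, "travel": [0.025, 0, 0], "spin": 0},
    {"claw": -1, "travel": [0.025, 0, 0], "spin": 0},
    {"claw": -1, "travel": [0.025, 0, 0], "spin": 0},
    {"claw": -1, "travel": [0.025, 0, 0], "spin": 0}
  ]
}}

```text
time_s: 12.88
tcp_pos: [0.6225, 0.0484, 0.0089]
tool_rot: [179.9, 0.4, 102.3]
contact_force: [2.1, -9.9, 5.8]
grip_width: 0.589
finger_force: 64.5
```

```bash
python3 ris.py
```

```text
12.8833 [0.6225 0.0484 0.0089] [179.9   0.4 102.3] [  0.2 -65.2] [ 2.1 -9.9  5.8]
scene low 1118 910 slope s,t [0.0004 0.03  ] z mid 70.5
scene up 845 694 slope s,t [-0.0006  0.0212] z mid 129.2
scene front 193 t at mid 1.0 yaw -0.43 deg s range [-118.7  117.7]
wedge [(array([ -0.4, -10.4]), 0.002, 0.64)]
wedge_tip []
riser [(array([-4. , -0.1]), 0.015, 0.64)]
jar [(array([ 51.5, 152.3]), 0.129, 0.77), (array([-0.7, -8.6]), 0.003, 0.33)]
side low 737 599 slope s,t [-0.0065  0.0205] z mid 72.1
side up 823 651 slope s,t [-0.0043  0.0138] z mid 130.5
side front 118 t at mid 2.0 yaw -2.38 deg s range [-119.5  -23.7]
wedge [(array([ 0.6, -8.7]), 0.001, 0.8)]
wedge_tip []
riser [(array([-1.1,  3.7]), 0.014, 0.85)]
jar []
```

>>> {"api": "apply_moves", "payload": {
  "series": [
    {"claw": -1, "travel": [0.025, 0, 0], "spin": 0},
    {"claw": -1, "travel": [0.025, 0, 0], "spin": 0},
    {"claw": -1, "travel": [0.025, 0, 0], "spin": 0},
    {"claw": -1, "travel": [0.025, 0, 0], "spin": 0},
    {"claw": -1, "travel": [0.025, 0, 0], "spin": 0},
    {"claw": -1, "travel": [0, 0, 0], "spin": 0}
  ]
}}

```text
time_s: 13.88
tcp_pos: [0.6182, 0.0681, 0.0089]
tool_rot: [180.0, 0.3, 102.3]
contact_force: [2.2, -7.2, 7.0]
grip_width: 0.59
finger_force: 64.5
```

```bash
python3 ris.py
```

```text
13.8833 [0.6182 0.0681 0.0089] [180.    0.3 102.3] [  0.3 -45. ] [ 2.2 -7.2  7. ]
scene low 1139 918 slope s,t [-0.0015  0.0036] z mid 73.0
scene up 769 647 slope s,t [-0.0011  0.0063] z mid 129.2
scene front 175 t at mid 2.0 yaw -0.48 deg s range [-118.5  117.5]
wedge [(array([-2.4, 13. ]), 0.003, 0.78)]
wedge_tip []
riser [(array([-2.6,  4.2]), 0.021, 0.86)]
jar [(array([ 50.6, 154.3]), 0.131, 0.64)]
side low 660 537 slope s,t [0.0063 0.0172] z mid 74.6
side up 772 612 slope s,t [0.0003 0.0094] z mid 131.2
side front 78 t at mid 1.5 yaw -4.18 deg s range [-117.5   -1.7]
wedge [(array([-0.6, 13. ]), -0.001, 0.62)]
wedge_tip []
riser [(array([1.1, 1.8]), 0.019, 0.62)]
jar [(array([ 48.6, 155.1]), 0.124, 0.74)]
```

>>> {"api": "apply_moves", "payload": {
  "series": [
    {"claw": 0.5, "travel": [0, 0, 0], "spin": 0},
    {"claw": 1, "travel": [0, 0, 0], "spin": 0},
    {"claw": 1, "travel": [0, 0, 0], "spin": 0},
    {"claw": 1, "travel": [0, 0, -0.02], "spin": 0},
    {"claw": 1, "travel": [-0.05, 0, -0.1], "spin": 0},
    {"claw": 1, "travel": [-0.15, 0, -0.2], "spin": 0},
    {"claw": 1, "travel": [-0.2, 0, -0.18], "spin": 0},
    {"claw": 1, "travel": [-0.25, 0, 0], "spin": 0},
    {"claw": 1, "travel": [-0.25, 0, 0], "spin": 0},
    {"claw": 1, "travel": [-0.25, 0, 0], "spin": 0}
  ]
}}

```text
time_s: 15.22
tcp_pos: [0.6547, -0.0969, 0.0844]
tool_rot: [179.9, 0.0, 102.6]
contact_force: [0.5, -0.3, -0.2]
grip_width: 0.995
finger_force: 0.0
```

```bash
cat >> ris.py <<'E'
  h=np.median(W[(abs(S)<130)&(T>-120)&(T<-80)&(abs(W[...,2])<.01)],0)[2]
  m=(abs(S)<260)&(T>-150)&(T<260)&(abs(W[...,2])<.008);q=np.linalg.lstsq(np.c_[S[m],T[m],np.ones(m.sum())],W[m][:,2]*1000,rcond=None)[0]
  print(c,'desk',m.sum(),np.round(q,4))
  m=(abs(S)<28)&(T<-5)&(T>-100)&(W[...,2]>.012)&(W[...,2]<.035);print('wedge outside: s,t pct',np.percentile(S[m],[2,98]).round(1),np.percentile(T[m],[1,99]).round(1))
E
python3 ris.py fin
```

```text
15.2167 [ 0.6547 -0.0969  0.0844] [179.9   0.  102.6] [   0.4 -214. ] [ 0.5 -0.3 -0.2]
scene low 1560 1283 slope s,t [-0.0005  0.0107] z mid 72.9
scene up 1533 1240 slope s,t [ 0.0012 -0.0005] z mid 129.3
scene front 279 t at mid 1.6 yaw -0.12 deg s range [-66.7 117.6]
wedge [(array([ 0.2, 14.3]), -0.003, 0.82)]
wedge_tip []
riser [(array([-4.5,  3.4]), 0.02, 0.92)]
jar [(array([ 49. , 154.3]), 0.129, 0.82)]
scene desk 9441 [-0.     -0.0004 -0.2947]
wedge outside: s,t pct [-26.2  25. ] [-70.6  -5.9]
side low 1191 929 slope s,t [-0.0028  0.0153] z mid 74.5
side up 887 729 slope s,t [0.0016 0.0026] z mid 131.1
side front 288 t at mid 4.6 yaw -0.63 deg s range [-117.5  118.6]
wedge [(array([-0.1, 12.4]), 0.003, 0.76)]
wedge_tip []
riser [(array([-2.2,  2.8]), 0.018, 0.65)]
jar [(array([ 49.2, 153.3]), 0.127, 0.71)]
side desk 6245 [4.0000e-04 7.0000e-04 1.3302e+00]
wedge outside: s,t pct [-25.1  26.6] [-69.7  -5.7]
```

View pics/finscene.png

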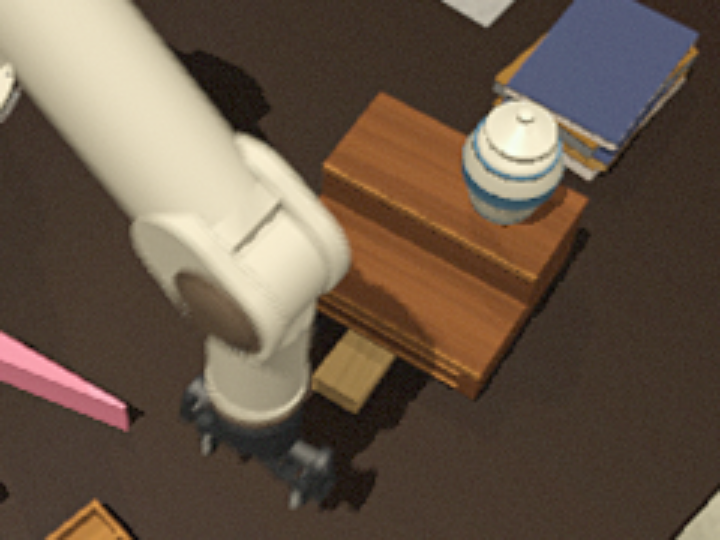

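View pics/finside.png

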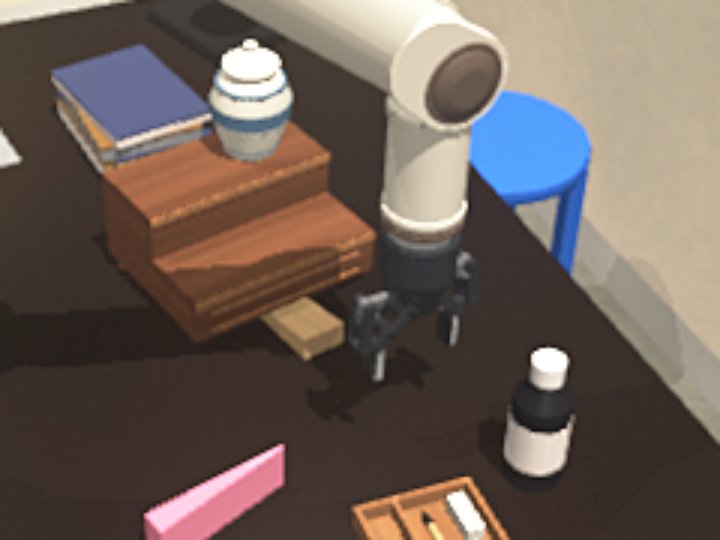

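The wedge sits square under the middle, visible at (355,370) and (305,325); jar and bystanders are unmoved. I'll calibrate the lean estimate against the known starting lean.

```bash
cat > cal.py <<'E'
from h import *
for c in('scene','side'):
  a=capture(c);w1=cloud(a);np.save(c+'3.npy',w1);w0=np.load(c+'2.npy')
  # use only pixels in both views' riser regions
  res=[]
  for W in(w0,w1):
    S=W[...,:2]@L*1000-618;T=W[...,:2]@A*1000+22;Z=W[...,2]*1000
    row=[]
    for t0,t1,z0,z1,s0,s1 in((8,75,57,82,-20,110),(108,190,115,140,-105,0)):
      m=(S>s0)&(S<s1)&(T>t0)&(T<t1)&(Z>z0)&(Z<z1);P=np.c_[S[m],T[m]-(t0+t1)/2,np.ones(m.sum())];z=Z[m];k=np.ones(len(z),bool)
      for _ in range(8):
        q=np.linalg.lstsq(P[k],z[k],rcond=None)[0];r=z-P@q;k=abs(r)<3
      row+=[q[1],q[0]*(s0+s1)/2+q[2]]
    m=(S>-20)&(S<110)&(T>-20)&(T<25)&(Z>30)&(Z<60);q=np.polyfit(S[m],T[m],1)
    for _ in range(6):
      k=abs(T[m]-np.polyval(q,S[m]))<3;q=np.polyfit(S[m][k],T[m][k],1)
    row+=[np.polyval(q,45)]
    res.append(row)
  res=np.array(res);print(c,'slopeL zL slopeU zU frontT\n',res.round(4),'\n diff',(res[1]-res[0]).round(4))
  print(' lean from slopes',.062+(res[1]-res[0])[[0,2]],'from zL',.062-(res[1,1]-res[0,1])/(168-40),'abs zL zU diff', (res[1,3]-res[1,1]-56)/108)
E
python3 cal.py
```

```text
scene slopeL zL slopeU zU frontT
 [[ 6.190000e-02  6.577840e+01  5.780000e-02  1.284431e+02 -2.188200e+00]
 [ 4.600000e-03  7.282910e+01  1.310000e-02  1.295254e+02  1.286800e+00]] 
 diff [-0.0574  7.0507 -0.0447  1.0823  3.4751]
 lean from slopes [0.0046152  0.01733095] from zL 0.006916567748972702 abs zL zU diff 0.0064470177387435865
side slopeL zL slopeU zU frontT
 [[ 5.350000e-02  6.743790e+01  6.430000e-02  1.298318e+02  2.568000e-01]
 [-2.800000e-03  7.458330e+01 -1.000000e-04  1.311758e+02  3.608200e+00]] 
 diff [-0.0563  7.1454 -0.0643  1.3441  3.3514]
 lean from slopes [ 0.00570645 -0.00233762] from zL 0.006176315467006088 abs zL zU diff 0.005486255240734716
```

Lean is about 0.006 rad, so roughly 6.5 mm more is needed. Regrasp and push on.

>>> {"api": "apply_moves", "payload": {
  "series": [
    {"claw": 1, "travel": [0.216, 0, 0], "spin": 0},
    {"claw": 1, "travel": [0.216, 0, 0], "spin": 0},
    {"claw": 1, "travel": [0.216, 0, 0], "spin": 0},
    {"claw": 1, "travel": [0.216, 0, 0], "spin": 0},
    {"claw": 1, "travel": [0.216, 0, 0], "spin": 0},
    {"claw": 1, "travel": [0, 0, 0.2], "spin": 0},
    {"claw": 1, "travel": [0, 0, 0.2], "spin": 0},
    {"claw": 1, "travel": [0, 0, 0.09], "spin": 0},
    {"claw": 1, "travel": [0, 0, 0], "spin": 0},
    {"claw": 1, "travel": [0, 0, 0], "spin": 0}
  ]
}}

```text
time_s: 16.65
tcp_pos: [0.6185, 0.0616, 0.0093]
tool_rot: [-179.9, -0.0, 102.5]
contact_force: [0.6, 1.2, 0.5]
grip_width: 0.997
finger_force: 0.0
```

>>> {"api": "apply_moves", "payload": {
  "series": [
    {"claw": 0.5, "travel": [0, 0, 0], "spin": 0},
    {"claw": 0, "travel": [0, 0, 0], "spin": 0},
    {"claw": -1, "travel": [0, 0, 0], "spin": 0},
    {"claw": -1, "travel": [0, 0, 0], "spin": 0},
    {"claw": -1, "travel": [0, 0, 0], "spin": 0}
  ]
}}

```text
time_s: 17.07
tcp_pos: [0.6204, 0.0617, 0.0118]
tool_rot: [179.9, 0.0, 102.5]
contact_force: [-1.4, -0.1, 4.8]
grip_width: 0.592
finger_force: 63.3
```

>>> {"api": "apply_moves", "payload": {
  "series": [
    {"claw": -1, "travel": [0.017, 0, 0], "spin": 0},
    {"claw": -1, "travel": [0.017, 0, 0], "spin": 0},
    {"claw": -1, "travel": [0.017, 0, 0], "spin": 0},
    {"claw": -1, "travel": [0, 0, 0], "spin": 0},
    {"claw": -1, "travel": [0, 0, 0], "spin": 0}
  ]
}}

```text
time_s: 17.48
tcp_pos: [0.6198, 0.0647, 0.0118]
tool_rot: [179.8, 0.3, 102.3]
contact_force: [1.3, -7.1, 4.2]
grip_width: 0.588
finger_force: 63.2
```

>>> {"api": "apply_moves", "payload": {
  "series": [
    {"claw": -1, "travel": [0.012, 0, 0], "spin": 0},
    {"claw": -1, "travel": [0.012, 0, 0], "spin": 0},
    {"claw": -1, "travel": [0, 0, 0], "spin": 0},
    {"claw": -1, "travel": [0, 0, 0], "spin": 0}
  ]
}}

```text
time_s: 17.82
tcp_pos: [0.6192, 0.0676, 0.0118]
tool_rot: [179.8, 0.3, 102.3]
contact_force: [0.7, -9.1, 4.3]
grip_width: 0.588
finger_force: 63.2
```

```bash
python3 cal.py
```

```text
scene slopeL zL slopeU zU frontT
 [[ 6.190000e-02  6.577840e+01  5.780000e-02  1.284431e+02 -2.188200e+00]
 [ 1.300000e-03  7.330090e+01  2.090000e-02  1.276845e+02  1.639500e+00]] 
 diff [-0.0606  7.5225 -0.0369 -0.7586  3.8277]
 lean from slopes [0.00136918 0.02508285] from zL 0.003230662648433913 abs zL zU diff -0.014966194572645166
side slopeL zL slopeU zU frontT
 [[ 5.350000e-02  6.743790e+01  6.430000e-02  1.298318e+02  2.568000e-01]
 [ 1.020000e-02  7.587770e+01  4.100000e-03  1.311726e+02 -9.810000e-01]] 
 diff [-0.0433  8.4398 -0.0602  1.3408 -1.2378]
 lean from slopes [0.01867724 0.00182476] from zL -0.003936305880585411 abs zL zU diff -0.006528834624420883
```

>>> {"api": "apply_moves", "payload": {
  "series": [
    {"claw": -1, "travel": [0.01, 0, 0], "spin": 0},
    {"claw": -1, "travel": [0, 0, 0], "spin": 0},
    {"claw": -1, "travel": [0, 0, 0], "spin": 0}
  ]
}}

```text
time_s: 18.17
tcp_pos: [0.619, 0.0687, 0.0118]
tool_rot: [179.8, 0.4, 102.2]
contact_force: [2.0, -10.1, 4.7]
grip_width: 0.585
finger_force: 63.2
```

>>> {"api": "apply_moves", "payload": {
  "series": [
    {"claw": 0.5, "travel": [0, 0, 0], "spin": 0},
    {"claw": 1, "travel": [0, 0, 0], "spin": 0},
    {"claw": 1, "travel": [0, 0, 0], "spin": 0},
    {"claw": 1, "travel": [0, 0, -0.02], "spin": 0},
    {"claw": 1, "travel": [-0.05, 0, -0.1], "spin": 0},
    {"claw": 1, "travel": [-0.15, 0, -0.2], "spin": 0},
    {"claw": 1, "travel": [-0.2, 0, -0.18], "spin": 0},
    {"claw": 1, "travel": [-0.25, 0, 0], "spin": 0},
    {"claw": 1, "travel": [-0.25, 0, 0], "spin": 0},
    {"claw": 1, "travel": [-0.25, 0, 0], "spin": 0}
  ]
}}

```text
time_s: 19.0
tcp_pos: [0.6544, -0.0946, 0.0862]
tool_rot: [179.9, 0.0, 102.6]
contact_force: [1.0, -0.1, -0.4]
grip_width: 0.998
finger_force: 0.0
```

```bash
python3 cal.py; python3 ris.py end | grep -v up
```

```text
scene slopeL zL slopeU zU frontT
 [[ 6.190000e-02  6.577840e+01  5.780000e-02  1.284431e+02 -2.188200e+00]
 [-9.200000e-03  7.377050e+01  2.400000e-03  1.296947e+02  1.396500e+00]] 
 diff [-0.0711  7.9921 -0.0553  1.2516  3.5848]
 lean from slopes [-0.00914991  0.00666678] from zL -0.0004379336428931846 abs zL zU diff -0.0007016707711930476
side slopeL zL slopeU zU frontT
 [[ 5.350000e-02  6.743790e+01  6.430000e-02  1.298318e+02  2.568000e-01]
 [-1.200000e-02  7.540040e+01  3.800000e-03  1.313538e+02  3.534900e+00]] 
 diff [-0.0655  7.9625 -0.0605  1.522   3.2781]
 lean from slopes [-0.00346897  0.0015062 ] from zL -0.0002072507907520671 abs zL zU diff -0.00043166492453618454
19.1 [ 0.6542 -0.1046  0.085 ] [-180.     0.3  101.9] [  -1.8 -221.4] [-0.6 -1.3  0. ]
scene low 1616 1285 slope s,t [-0.0008  0.0033] z mid 73.6
scene front 296 t at mid 1.8 yaw -0.11 deg s range [-66.7 115.8]
wedge [(array([ 1.5, 19.5]), 0.001, 0.82)]
wedge_tip []
riser [(array([-2.6,  2.9]), 0.019, 0.65)]
jar [(array([ 49.5, 157. ]), 0.132, 0.62)]
scene desk 9599 [-0.0004 -0.0005 -0.2931]
wedge outside: s,t pct [-24.9  25.9] [-64.3  -5.6]
side low 1193 914 slope s,t [-0.0011  0.0046] z mid 75.3
side front 270 t at mid 4.5 yaw -0.89 deg s range [-116.6  119.9]
wedge [(array([-1.4, 19. ]), -0.002, 0.64)]
wedge_tip []
riser [(array([-1.5,  4.7]), 0.02, 0.97)]
jar [(array([ 51., 155.]), 0.13, 0.58)]
side desk 6304 [8.0000e-04 5.0000e-04 1.2447e+00]
wedge outside: s,t pct [-24.8  26.2] [-63.4  -5.6]
```

The riser is level: all the height estimates agree to within 0.001 rad. The wedge is square and centred, and the robot is clear. Handing in.

```bash
python3 -c "
from plant import *
print(job_done())"
```

```text
the job is handed in; nothing more can be done
None
```

I handed the job in at about 19 s: the wedge lies flat and square under the middle of the riser's front edge. By my camera measurements the riser is level to about 0.001 rad by step heights, it and the jar were not visibly shoved, and the robot is clear of everything.

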